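# Fit a snap ring to a guarded drive spindle with circlip pliers

### The job

On the blue spindle drive, swing the red-knobbed latch lever out until it is well clear of the yellow guard hood, and raise the hood until it stands upright. Then take the red-handled circlip pliers across both grips, squeeze them to their stop so that the snap ring on their tips is spread, lower the ring level over the end of the axle stub and slide it down, without forcing it, to the groove just above the brass washer. Finish there still holding the pliers squeezed, with the ring spread round the groove ready to be let in; leave the other things on the bench where they are.

Things in the scene. Friction and masses are not known exactly. Their poses are not given: they have to be found in the camera images.
- spindle_drive: blue gear casing, 165 x 132 mm, 50 mm high, on a 186 x 160 mm foot flange, fixed to the bench, under a yellow hood. Origin on the bench under the axle stub's axis; x points from the stub to the hood's hinge (away from the robot), y to the latch side, z up. Under the hood: an 88 mm gear (top at 66 mm), on it a 47 mm brass washer (top at 75 mm) and the upright axle stub
- groove (a point): on the stub's axis 1.5 mm above the brass washer: the ring's centre when the ring lies flat on the washer, level with the groove. Stub: 33 mm diameter; groove 6 mm wide, 30 mm diameter, directly above the washer; then 14 mm of full diameter, then an 8 mm cone down to 22 mm diameter; top 28 mm above the washer, 103 mm above the bench. Axes as the drive
- latch (a joint): angle of the latch lever: 0 its blade lies over an ear of the hood and holds it shut, positive swings the knob out, away from the hood, clockwise seen from above (from the drive's -x to its +y); clear of the ear from 0.8 rad, stop at 1.7 rad. Stiff: it stays where it is left and takes about 1 N at the knob
- latch_knob (a point): middle of the latch lever's upright red knob, 16 mm diameter and 30 mm tall, at the lever's end, 75 mm from the post; about 85 mm above the bench
- latch_post (a point): point on the latch lever's upright pivot axis at the height of the knob's middle
- hood (a joint): opening angle of the yellow hood (110 x 110 mm, 60 mm high): 0 shut, 1.57 upright, stop at 1.6 rad. It turns about a level hinge at its far lower edge, held shut by the latch. A stiff hinge: it stays where it is left and takes about 3 N at the handle
- hood_handle (a point): middle of the hood's level round bar handle, 11 mm diameter and 80 mm long along the drive's y between posts 68 mm apart, 35 mm in front of the hood's front wall; 102 mm above the bench when shut
- hood_hinge (a point): middle of the hood's hinge line (along the drive's y), 60 mm behind the stub's axis, 54 mm above the bench; the handle goes round it at 156 mm
- circlip_pliers: circlip pliers, red grips, 180 mm long, 0.22 kg, lying on a steel block, with a dark snap ring hooked on the pins of their bent-down tips (it cannot slip off). Origin on the pivot axis at the underside of the handles; x points to the ring, y to the left handle, z up. The grips are 14 mm high, 30 to 118 mm behind the pivot. Balanced close to the pivot
- handle_left (a joint): turn of the left handle (the right mirrors it): 0 relaxed, 0.22 rad squeezed to the stop. Squeezing (rising from 5 to 10 N on each handle at the grip point, against a spring) spreads the ring; released, they spring open and the ring closes
- grip_point (a point): good place to squeeze: midway between the handles, 46 mm behind the pivot, at half their height. Over the outsides of the grips about 58 mm relaxed and 38 mm squeezed, where the outer faces are parallel. Axes as the pliers
- ring_centre (a point): centre of the opening of the spread ring, in the ring's mid-plane: 74.5 mm ahead of the pliers' pivot and 20.5 mm below the underside of the handles. Relaxed, the ring's bore (30.4 mm) is smaller than the stub; squeezed to the stop the stub has about 2.5 mm of play all round. The ring is 3 mm thick, 4.5 mm wide and reaches up to 27 mm beyond this point
- rest_block: ground steel block 35 x 45 mm, 22 mm high, fixed to the bench, on which the pliers lie with their pivot over its middle and their ring resting on the bench; origin under its centre, its -y axis points the way of the pliers' x
- turned_stop: turned aluminium stop, 55 mm diameter, 57 mm tall; stays where it is. Origin under its centre
- dial_gauge: dial gauge lying flat, 118 x 55 mm, 21 mm high; stays where it is
- v_block: ground steel V block, 40 x 52 mm, 34 mm high; stays where it is
- spanner: spanner lying flat, 151 mm long, 25 mm wide; stays where it is

How it is judged:
On the way, in this order (a step that is already met when the one before it is completed fails the run):
1. the latch lever is swung clear of the hood (1 rad or more) (value of joint latch above 1 rad), for 0.1 s.
2. the hood is raised upright (1.3 rad or more) (value of joint hood above 1.3 rad), for 0.2 s.
3. the pliers are lifted with the ring spread (height (world z) of ring_centre above 0.03 m and value of joint handle_left above 0.17 rad and contact force between the fingers and circlip_pliers above 3 N), for 0.2 s.
4. the spread ring is over the end of the axle stub (horizontal distance between ring_centre and groove below 0.007 m and value of joint handle_left above 0.17 rad and z of ring_centre in the frame of groove between 0.006 and 0.024 m), for 0.05 s.
At the end, for the whole second after the job is handed in: ring centre within 7 mm of the stub's axis and from 3 mm below to 4.5 mm above its place on the washer; pliers within 0.15 rad of level, at rest, gripped (over 3 N), squeezed to 0.17 rad or more; hood 1.2 rad or more, latch 0.9 rad or more; bystanders within 30 mm of their places (horizontal distance between ring_centre and groove below 0.007 m and value of joint handle_left above 0.17 rad and z of ring_centre in the frame of groove between -0.003 and 0.0045 m and angle between the z axis of circlip_pliers and the z axis of groove, either way round below 0.15 rad and contact force between the fingers and circlip_pliers above 3 N and linear speed of circlip_pliers below 0.03 m/s and value of joint hood above 1.2 rad and value of joint latch above 0.9 rad and distance of each of turned_stop, dial_gauge, v_block, spanner from where it was at the start of the episode below 0.03 m); the arm keeps its last pose, push and grip.
It fails at once if the ring or pliers are forced against the spindle drive (more than 40 N) (contact force between circlip_pliers and spindle_drive above 40 N).
It fails at once if a bystander is knocked more than 50 mm (distance of any of turned_stop, dial_gauge, v_block, spanner from where it was at the start of the episode above 0.05 m).
It also fails if it takes over 67 s, if anything falls off the work surface, if the arm or the gripper's body presses on something with over 40 N, if the wrist force passes 120 N, or if a joint passes its speed limit or range.

### The arm

A 7-joint arm with a two-finger parallel gripper is mounted at the origin on a cart in front of the work surface, level with it; the furniture and walls round the work are solid. World frame = base frame: x ahead of the robot, y to its left, z up, the work surface at z = 0. Lengths are in m, angles in rad, forces in N, time in s.
With the tool pointing down it reaches from about 0.425 to 0.825 m from the base axis. Payload 3.6 kg.
Tool frame: the origin (TCP) lies at the very end of the fingers, on their centre line; the grasp point (between the pads) lies 19 mm behind it; z points along the fingers, y is the line along which they close (so a half turn about z gives the same grasp; the last joint's range is limited). The gripper opens to 93 mm and grips with 3 to 60 N. Pads are 15 mm wide; open, the fingers measure 128 mm over their backs; the gripper's body (75 mm by 188 mm) begins 65 mm behind the grasp point.
Start: joints at [-1.169, 0.615, -0.013, 1.423, 0.008, 1.103, -0.04], TCP at [0.27, 0.591, 0.219] pointing down, gripper open.
Joint ranges: [-3.12, 3.12], [-0.3, 2.06], [-1.34, 1.32], [0.26, 2.42], [-1.36, 4.5], [0.01, 1.98], [-2.84, 2.84]. Speed limits (rad/s): [2.79, 2.79, 3.14, 3.14, 3.14, 3.14, 3.14].

### API

Orientations are given as [roll, pitch, yaw] about the fixed x, y, z axes, in that order (R = Rz(yaw) Ry(pitch) Rx(roll)).
In Python, from plant import robot gives the robot as it stands. The module is installed in compiled form; this text tells all that it offers.
- The arm moves only by the tool step_arm, never from a script. Its argument "increments" is a list of rows, each a list of 5 numbers: the opening, from 0 (shut) to 1 (fully open), then the shift along the tool's x, y, z in m, then the turn about the tool's z in rad. In form: [[gripper, tx, ty, tz, yaw], ...]. A call has 1 to 5 rows; each row shifts and turns the commanded pose from where the row before left it, along the tool's axes as they then stand; what a row does not reach is not made up. A row lasts 1/8 s, in which the tool goes at most 62.5 mm and 10.7 degrees, less where a joint would pass 70% of its speed; a pose out of reach is approached as far as the arm can. A call is refused whole if a number of a shift passes 0.0625 or a number of a turn 0.188, either way. A call with a gripper value outside its range is refused whole. The fingers move at their own pace and stop on an object; "grip_force" is the grip in N (left out, the last holds). Time passes only in rows, so rows that do not move let the fingers close. It gives the time, the measured TCP pose, the force, the opening and the grip force at its end, in the units of the state.
- robot.get_state(): the state, without advancing time (a new reading comes with each control period).
- robot.read_camera(name): name is "scene" or "side" or "wrist"; returns the picture (400x640x3 uint8, red, green, blue); there is no depth.
- robot.camera_params(name): a dict with "fov_y" (degrees; the focal length in pixels is half the picture's height over the tangent of half this angle, whatever the lens; pixels are square), "cx", "cy" (the principal point, pixels), "R" (3x3) and "t" (3): a world point X has camera coordinates R X + t. Camera axes: x right, y down, z forward; pixel columns grow to the right and rows downward; lengths in m; the calibration is good to about 2 mm. A picture is of the moment at which its call begins: read the wrist's pose just before it. camera_params takes no time and is no camera call; for the wrist camera it gives the pose at the moment of the call.
- robot.hand_in(): hands the job in; it is judged then, once.
The state is a dict: "time_s": time; "joints": joint angles; "qd": joint speeds; "tau": joint torques, N m; "tcp_pos": TCP position; "ee_rot": TCP orientation; "wrist_force": force on the tool from outside, world axes, zero at the start; "wrist_torque": the same for the moment, N m; "finger_gap": opening from 0.0 (shut) to 1.0 (fully open); "gripper_force": force on a finger pad.
Only numpy, scipy, OpenCV 4.12 (cv2) and the standard library are available. Lean on these libraries where they do the work, as an engineer would, in place of code of your own. Each camera call takes 0.05 s, during which the arm holds its last target. There are 200 camera calls.

## Working session

There is one attempt and no reset: what is moved stays moved. The work goes in short steps, Python scripts to look and compute and a tool call to move; the robot and the scene stay as the last step left them, time stands still between calls to the robot, and variables do not carry over. Pictures are saved under pics/ and viewed, at most 10 in all, crops included, and the job is handed in when it is done.

Besides the shell and the picture viewer there is one more tool, called after "Request:" as name(argument=value, ...) on one line, values as JSON. step_arm: Moves the arm, as the interface text tells. Its arguments: {"type":"object","properties":{"increments":{"type":"array","items":{"type":"array","items":{"type":"number"}}},"grip_force":{"type":"number"}},"required":["increments"]}

```bash
mkdir -p pics
python3 - <<'E'
from plant import robot
import cv2,numpy as np
s=robot.get_state()
print({k:np.round(v,3) for k,v in s.items()})
for n in("scene","side","wrist"):
    p=robot.camera_params(n);print(n,p["fov_y"],p["cx"],p["cy"],np.round(p["R"],3).tolist(),np.round(p["t"],3))
    im=robot.read_camera(n);cv2.imwrite(f"pics/{n}0.png",im[...,::-1])
E
```

```text
{'time_s': np.float64(0.0), 'joints': array([-1.168,  0.616, -0.013,  1.425,  0.008,  1.103, -0.04 ]), 'qd': array([ 0.002,  0.   ,  0.   ,  0.002, -0.   , -0.002,  0.001]), 'tau': array([-0.0000e+00, -4.5894e+01,  2.0900e-01, -1.6575e+01, -6.1000e-02,
        2.0000e-02,  0.0000e+00]), 'tcp_pos': array([0.27 , 0.59 , 0.217]), 'ee_rot': array([-3.139,  0.   ,  2.713]), 'wrist_force': array([-0.145, -0.011,  0.655]), 'wrist_torque': array([ 0.022,  0.033, -0.014]), 'gripper_force': np.float64(0.0), 'finger_gap': np.float64(1.0)}
scene 50.68179559084855 315.89623109630577 190.53142147386285 [[-0.877, -0.48, 0.015], [-0.204, 0.345, -0.916], [0.434, -0.807, -0.401]] [0.618 0.146 1.155]
side 50.65875447863806 320.7864637011734 203.77190499343223 [[0.908, -0.418, -0.009], [-0.286, -0.605, -0.743], [0.305, 0.678, -0.669]] [-0.461  0.368  1.053]
wrist 67.18035191821187 316.6975146171038 194.90816790793167 [[0.417, 0.909, -0.002], [0.882, -0.403, 0.245], [0.221, -0.104, -0.97]] [-0.648 -0.029  0.391]
```

View pics/scene0.png

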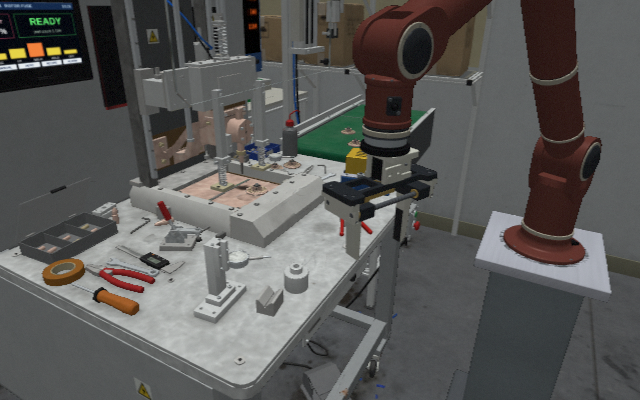

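View pics/side0.png

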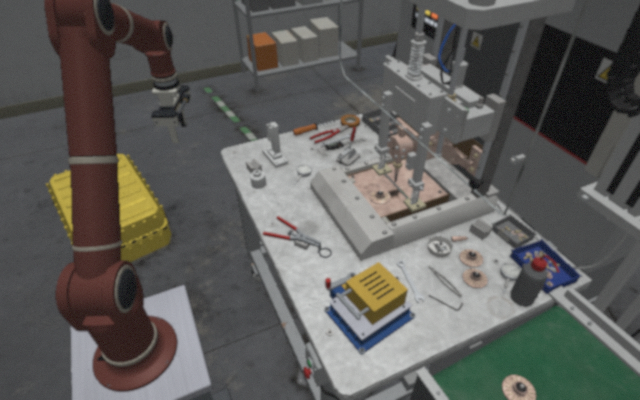

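The side view shows the pliers at about (300,240), the drive at (368,300) with the red knob at (328,283), and the turned stop at (258,180). The scene view's line of sight to the drive is blocked by the arm. I'll enlarge the side view.

```bash
cat > h.py <<'E'
from plant import robot
import cv2,numpy as np
def ray(p,uv):
    f=200/np.tan(np.radians(p["fov_y"])/2);R=np.array(p["R"]);t=np.array(p["t"])
    d=R.T@np.array([(uv[0]-p["cx"])/f,(uv[1]-p["cy"])/f,1]);return -R.T@t,d
def atz(p,uv,z):
    c,d=ray(p,uv);return c+d*(z-c[2])/d[2]
def proj(p,X):
    f=200/np.tan(np.radians(p["fov_y"])/2);c=np.array(p["R"])@np.array(X)+np.array(p["t"])
    return np.array([p["cx"]+f*c[0]/c[2],p["cy"]+f*c[1]/c[2]])
E
python3 - <<'E'
from h import *
im=cv2.imread("pics/side0.png")
cv2.imwrite("pics/c1.png",cv2.resize(im[205:355,250:430],None,fx=4,fy=4,interpolation=cv2.INTER_CUBIC)[:600])
E
```

```text
(no output)
```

View pics/c1.png

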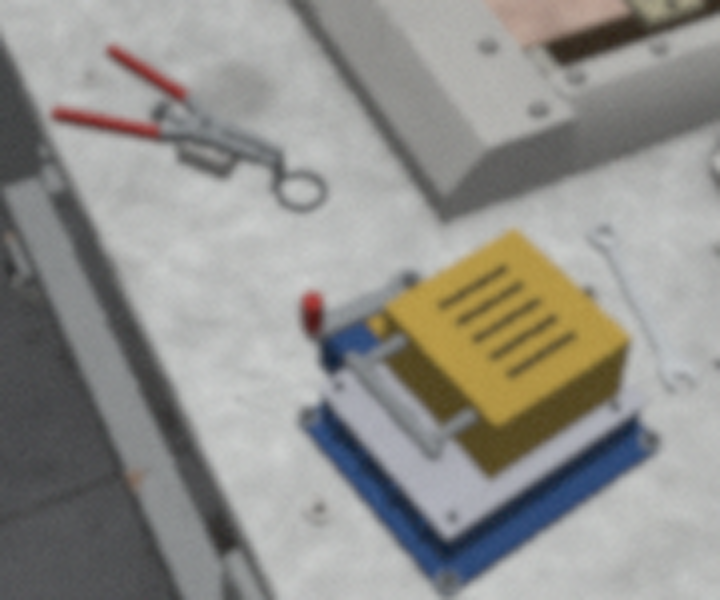

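Run:
```python
from h import *
p=robot.camera_params("side")
P=lambda u,v,z:atz(p,(250+u/4,205+v/4),z)
for n,u,v,z in [("hl",385,312,.114),("ht",514,232,.114),("hr",630,340,.114),("hb",498,425,.114),("knob",313,312,.085),("knobtop",313,297,.1),("post",408,280,.085),("hand1",352,362,.102),("hand2",435,448,.102),("fl",305,415,.008),("fb",447,582,.008),("fr",655,440,.008),("ring",300,190,.0015),("gripL",112,50,.029),("gripR",56,114,.029),("lneck",183,95,.029),("rneck",158,132,.029),("pivot",210,133,.036),("blockcorner",230,170,.022)]:
    print(n,np.round(P(u,v,z)*1000,0)[:2])
print("cam",atz(p,(320,200),0),ray(p,(0,0))[0])
```

```text
hl [ 528. -110.]
ht [635. -88.]
hr [ 655. -193.]
hb [ 551. -212.]
knob [497. -71.]
knobtop [497. -70.]
post [565. -74.]
hand1 [ 496. -127.]
hand2 [ 514. -203.]
fl [481. -92.]
fb [ 508. -238.]
fr [ 681. -208.]
ring [565.  95.]
gripL [481. 273.]
gripR [416. 224.]
lneck [513. 201.]
rneck [481. 173.]
pivot [514. 148.]
blockcorner [518. 119.]
cam [ 6.52540055e-01  3.22613974e-01 -1.11022302e-16] [ 0.20230982 -0.68330785  0.9736537 ]
```

```bash
cat >> h.py <<'E'
def go(x,y,z,yawdeg):
    "tool-frame shift (m) from the measured pose to a world target, and turn about tool z"
    s=robot.get_state();yaw=s["ee_rot"][2];d=np.array([x,y,z])-s["tcp_pos"]
    c,n=np.cos(yaw),np.sin(yaw)
    t=(np.radians(yawdeg)-yaw+np.pi)%(2*np.pi)-np.pi
    print("shift tool x,y,z",np.round([c*d[0]+n*d[1],n*d[0]-c*d[1],-d[2]],4),"turn",round(-t,3))
E
python3 - <<'E'
from h import *
p=robot.camera_params("side")
print("stand base",atz(p,(280,162),0),"stand top at z.15",atz(p,(272,124),.15), "stop",atz(p,(258,183),0))
q=robot.camera_params("scene");print("stand base",atz(q,(217,310),0));c,d=ray(q,(215,240));b=atz(q,(217,305),0);k=(b-c)@d[:]/(d@d);print(c+d*k)
go(.52,0,.26,100)
E
```

```text
stand base [0.60509606 0.59114293 0.        ] stand top at z.15 [0.59964288 0.62912936 0.15      ] stop [4.86894489e-01 5.04688072e-01 1.11022302e-16]
stand base [0.5862694  0.64901283 0.        ]
[0.63791964 0.5814355  0.11968989]
shift tool x,y,z [-0.4729 -0.4332 -0.0422] turn 0.968
```

Request:
step_arm(increments=[[1,-0.04,-0.036,-0.008,0],[1,-0.04,-0.036,-0.008,0],[1,-0.04,-0.036,-0.008,0],[1,-0.04,-0.036,-0.008,0],[1,-0.04,-0.036,-0.008,0]])

```text
time_s: 0.78
tcp_pos: [0.3778, 0.3424, 0.2588]
ee_rot: [-3.141, 0.0, 2.713]
wrist_force: [0.1, -0.1, 0.1]
finger_gap: 1.0
gripper_force: 0.0
```

Request:
step_arm(increments=[[1,-0.04,-0.036,0,0],[1,-0.04,-0.036,0,0],[1,-0.04,-0.036,0,0],[1,-0.04,-0.036,0,0],[1,-0.04,-0.036,0,0]])

```text
time_s: 1.4
tcp_pos: [0.4847, 0.0958, 0.2586]
ee_rot: [3.142, -0.0, 2.713]
wrist_force: [1.3, 1.3, 1.0]
finger_gap: 1.0
gripper_force: 0.0
```

Request:
step_arm(increments=[[1,-0.04,-0.036,0,0],[1,-0.033,-0.037,0,0],[0.3,0,0,0,0.16],[0,0,0,0,0.16],[0,0,0,0,0.16]])

```text
time_s: 2.02
tcp_pos: [0.5201, 0.0005, 0.2583]
ee_rot: [-3.141, -0.001, 2.227]
wrist_force: [-0.2, 0.2, -0.7]
finger_gap: 0.725
gripper_force: 0.0
```

Request:
step_arm(increments=[[0,0,0,0,0.16],[0,0,0,0,0.16],[0,0,0,0,0.16],[0,0,0,0,0],[0,0,0,0,0]])

```text
time_s: 2.65
tcp_pos: [0.5203, 0.0008, 0.2585]
ee_rot: [-3.141, -0.0, 1.755]
wrist_force: [0.1, -0.4, 0.6]
finger_gap: 0.192
gripper_force: 0.0
```

Run:
```python
from h import *
import pickle
p=robot.camera_params("wrist");im=robot.read_camera("wrist")[...,::-1];pickle.dump(p,open("w1.pkl","wb"))
cv2.imwrite("pics/w1.png",cv2.resize(im,(800,500)));cv2.imwrite("pics/w1raw.png",im)
s=robot.get_state();print(s["time_s"],s["tcp_pos"],s["ee_rot"],s["joints"],p["t"])
```

```text
2.7 [0.52029482 0.00071741 0.25857125] [-3.14130410e+00 -7.27359898e-05  1.75476551e+00] [-0.29823299  0.38798603  0.36541008  1.74420894 -0.15755303  1.03850225
  0.30660263] [-0.51129193 -0.13063596  0.40573626]
```

View pics/w1.png

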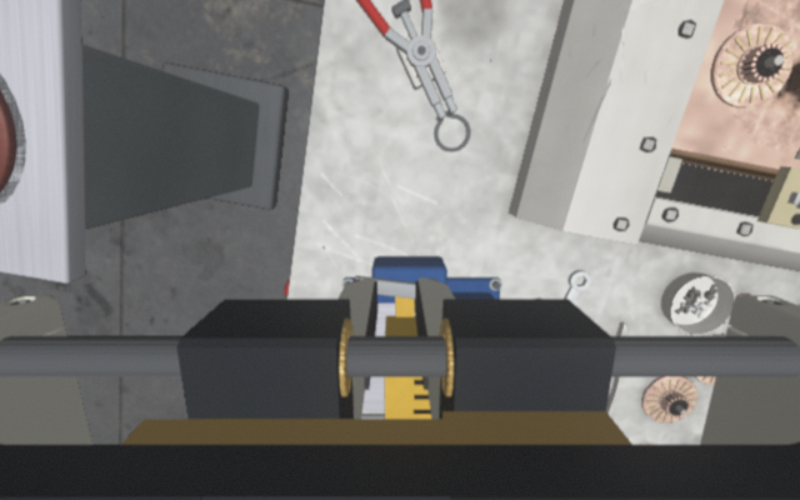

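The wrist view shows the pliers' pivot at (421,51) and the ring at (452,131) in the 1.25x picture; the gripper hides most of the drive.

Run:
```python
from h import *
import pickle
p=pickle.load(open("w1.pkl","rb"))
for n,u,v,z in [("pivot",421,51,.038),("ring",452,131.5,.002),("casing corner L",374,260,.05),("casing R",444,260,.05)]: print(n,atz(p,(u/1.25,v/1.25),z))
go(.505,-.118,.26,45)
```

```text
pivot [0.51471289 0.15807992 0.038     ]
ring [0.56392351 0.0950094  0.002     ]
casing corner L [ 0.50586443 -0.04807824  0.05      ]
casing R [ 0.57736169 -0.03479604  0.05      ]
shift tool x,y,z [-0.1139 -0.0368 -0.0014] turn 0.969
```

Request:
step_arm(increments=[[0,-0.041,-0.033,0,0],[0,-0.041,-0.033,0,0],[0,0,0,0,0.162],[0,0,0,0,0.162],[0,0,0,0,0.162]])

```text
time_s: 3.32
tcp_pos: [0.4702, -0.0922, 0.2587]
ee_rot: [3.142, -0.0, 1.262]
wrist_force: [-0.2, 0.3, 0.1]
finger_gap: 0.004
gripper_force: 0.0
```

Request:
step_arm(increments=[[0,0,0,0,0.162],[0,0,0,0,0.162],[0,0,0,0,0.162],[0,0,0,0.05,0],[0,0,0,0.05,0]])

```text
time_s: 3.95
tcp_pos: [0.4712, -0.0917, 0.158]
ee_rot: [3.14, -0.002, 0.783]
wrist_force: [0.5, -0.0, 0.0]
finger_gap: 0.003
gripper_force: 0.0
```

Request:
step_arm(increments=[[0,0,0,0.05,0],[0,0,0,0.028,0],[0,0,0,0,0]])

```text
time_s: 4.32
tcp_pos: [0.469, -0.0917, 0.0791]
ee_rot: [-3.138, 0.003, 0.781]
wrist_force: [0.3, -0.3, 0.2]
finger_gap: 0.007
gripper_force: 0.0
```

Run:
```python
from h import *
im=robot.read_camera("side")[...,::-1]
cv2.imwrite("pics/c2.png",cv2.resize(im[215:355,280:440],None,fx=4,fy=4,interpolation=cv2.INTER_CUBIC))
go(.542,-.012,.08,45)
```

```text
shift tool x,y,z [ 0.1074 -0.0063  0.0005] turn -0.004
```

View pics/c2.png

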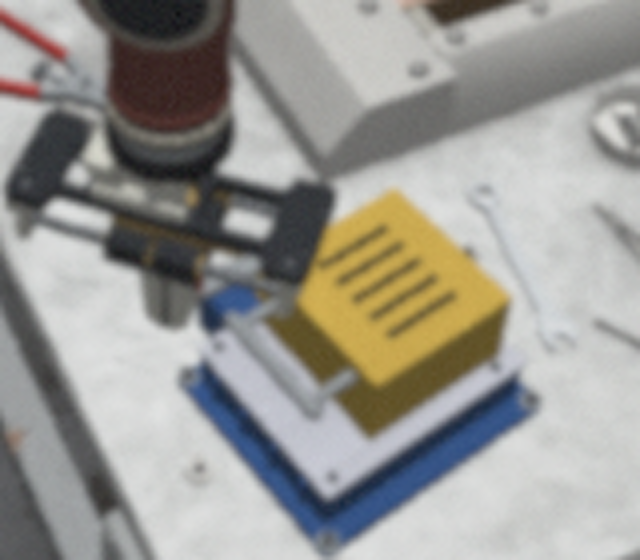

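The fingers stand in front of the knob with the handle and hood clear, so I'll push along the chord.

Request:
step_arm(increments=[[0,0.012,0,0,0],[0,0.012,-0.001,0,0],[0,0.015,-0.001,0,0],[0,0.015,-0.001,0,0],[0,0.015,-0.001,0,0]])

```text
time_s: 5.0
tcp_pos: [0.5185, -0.0396, 0.0815]
ee_rot: [3.139, -0.002, 0.782]
wrist_force: [-0.1, -1.1, 0.5]
finger_gap: 0.005
gripper_force: 0.5
```

Request:
step_arm(increments=[[0,0.015,-0.001,0,0],[0,0.013,-0.001,0,0],[0,0.01,0,0,0],[0,0,0,0,0]])

```text
time_s: 5.5
tcp_pos: [0.5425, -0.0107, 0.0804]
ee_rot: [-3.14, -0.001, 0.782]
wrist_force: [-0.1, 0.1, 0.4]
finger_gap: 0.008
gripper_force: 0.0
```

Request:
step_arm(increments=[[0,-0.02,0,0,0],[0,-0.02,0,-0.05,0],[0,-0.02,0,-0.06,0],[0,-0.06,0,-0.04,0],[0,-0.06,0,0,0]])

```text
time_s: 6.12
tcp_pos: [0.421, -0.134, 0.2271]
ee_rot: [3.137, -0.005, 0.783]
wrist_force: [0.1, -0.5, -0.4]
finger_gap: 0.01
gripper_force: 0.0
```

Run:
```python
from h import *
im=robot.read_camera("side")[...,::-1]
cv2.imwrite("pics/side2.png",im)
w=cv2.resize(im[215:355,280:440],None,fx=3.75,fy=3.75,interpolation=cv2.INTER_CUBIC)
cv2.imwrite("pics/c3.png",w)
go(.505,-.165,.2,103)
```

```text
shift tool x,y,z [0.0492 0.0824 0.0263] turn -1.028
```

View pics/c3.png

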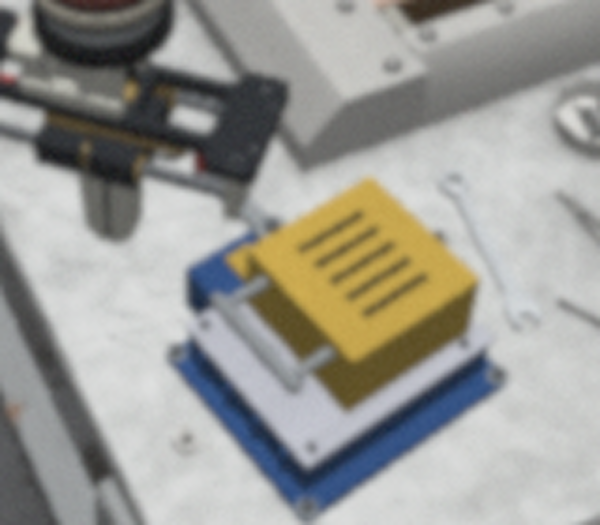

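Request:
step_arm(increments=[[0.28,0.024,0.041,0,0],[0.28,0.024,0.041,0,0],[0.28,0,0,0.02,-0.17],[0.28,0,0,0,-0.17],[0.28,0,0,0,-0.17]])

```text
time_s: 6.8
tcp_pos: [0.5113, -0.1566, 0.2037]
ee_rot: [-3.139, -0.001, 1.296]
wrist_force: [-1.0, -0.3, -0.1]
finger_gap: 0.28
gripper_force: 0.0
```

Request:
step_arm(increments=[[0.28,0,0,0,-0.17],[0.28,0,0,0,-0.17],[0.28,0,0,0,-0.17],[0.28,0,0,0.03,0],[0.28,0,0,0,0]])

```text
time_s: 7.42
tcp_pos: [0.5099, -0.1562, 0.1727]
ee_rot: [-3.137, -0.004, 1.801]
wrist_force: [-0.1, -0.1, -0.2]
finger_gap: 0.281
gripper_force: 0.0
```

Run:
```python
from h import *
import pickle
im=robot.read_camera("side").astype(int);p=robot.camera_params("side")
m=(im[...,0]>110)&(im[...,1]<60)&(im[...,2]<70)
n,l,st,c=cv2.connectedComponentsWithStats(m.astype(np.uint8))
for i in range(1,n):
    if st[i,4]>8 and c[i][0]>270 and c[i][1]>200: print(st[i],c[i],atz(p,c[i],.085))
p=robot.camera_params("wrist");s=robot.get_state();w=robot.read_camera("wrist")
cv2.imwrite("pics/w2raw.png",w[...,::-1]);pickle.dump(p,open("w2.pkl","wb"))
print(s["time_s"],s["tcp_pos"],s["ee_rot"],s["finger_gap"])
go(.503,-.1655,.15,103)
h=[proj(p,X) for X in ([.496,-.127,.102],[.514,-.203,.102],[.505,-.165,.102])];print(h)
```

```text
[533 258  13  10  79] [539.27848101 262.67088608] [ 1.0429576  -0.25177237  0.085     ]
[304 369   6   8  26] [306.73076923 372.15384615] [ 0.35078474 -0.26801684  0.085     ]
7.475 [ 0.51103777 -0.15684716  0.17397689] [-3.13912521e+00 -2.24443685e-03  1.80071116e+00] 0.2817253359109955
shift tool x,y,z [-0.006  -0.0104  0.0248] turn 0.003
[array([307.35614575, 163.54491775]), array([308.37881718, 254.04700508]), array([307.88691514, 210.51575927])]
```

View pics/w2raw.png

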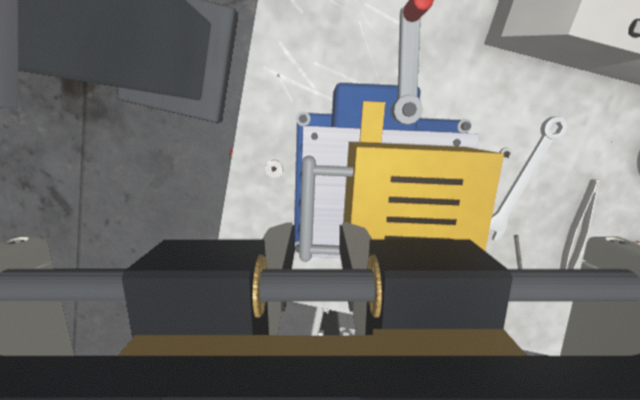

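The wrist view shows the bar from (309,157) to (306,260), its middle matching my estimate of (505,-165). The lever runs from its post (407,108) to the knob (415,10), swung about 90 degrees out. Next I'll grip the bar.

Request:
step_arm(increments=[[0.28,-0.006,-0.01,0,0],[0.28,0,0,0.03,0],[0.28,0,0,0.03,0],[0.28,0,0,0.026,0],[0.28,0,0,0,0]])

```text
time_s: 8.15
tcp_pos: [0.5021, -0.1661, 0.0879]
ee_rot: [-3.139, -0.001, 1.8]
wrist_force: [0.1, -0.7, -0.1]
finger_gap: 0.279
gripper_force: 0.0
```

Request:
step_arm(increments=[[0,0,0,0,0],[0,0,0,0,0],[0,0,0,0,0]], grip_force=20)

```text
time_s: 8.52
tcp_pos: [0.5046, -0.1664, 0.09]
ee_rot: [3.139, 0.002, 1.8]
wrist_force: [0.0, -1.0, 3.5]
finger_gap: 0.112
gripper_force: 20.0
```

Request:
step_arm(increments=[[0,0,0.007,-0.018,0],[0,0,0.0094,-0.0171,0],[0,0,0.0114,-0.0158,0],[0,0,0.0132,-0.0142,0],[0,0,0.015,-0.0125,0]])

```text
time_s: 9.15
tcp_pos: [0.5547, -0.1568, 0.1665]
ee_rot: [-3.134, 0.003, 1.797]
wrist_force: [-3.9, -5.6, 0.3]
finger_gap: 0.115
gripper_force: 20.0
```

Run:
```python
from h import *
s=robot.get_state();print({k:np.round(s[k],3) for k in("tcp_pos","ee_rot","wrist_force","wrist_torque","finger_gap","gripper_force")})
```

```text
{'tcp_pos': array([ 0.555, -0.157,  0.167]), 'ee_rot': array([-3.134e+00,  3.000e-03,  1.797e+00]), 'wrist_force': array([-3.949, -5.624,  0.287]), 'wrist_torque': array([-1.267,  1.045, -0.137]), 'finger_gap': np.float64(0.115), 'gripper_force': np.float64(19.957)}
```

Request:
step_arm(increments=[[0,-0.001,0.0164,-0.0105,0],[0,-0.001,0.0176,-0.0084,0],[0,-0.001,0.0185,-0.0061,0],[0,-0.001,0.0191,-0.0038,0],[0,-0.001,0.0195,-0.0014,0]])

```text
time_s: 9.78
tcp_pos: [0.6473, -0.1395, 0.1984]
ee_rot: [-3.14, 0.003, 1.799]
wrist_force: [-2.6, -2.5, 2.3]
finger_gap: 0.111
gripper_force: 20.0
```

Request:
step_arm(increments=[[0,0,0.0194,0.0011,0],[0,0,0.0192,0.0034,0],[0,0,0.009,0.0026,0],[0,0,0,0,0],[0,0,0,0,0]])

```text
time_s: 10.4
tcp_pos: [0.6954, -0.1301, 0.19]
ee_rot: [3.139, 0.007, 1.798]
wrist_force: [2.9, -5.3, 0.4]
finger_gap: 0.112
gripper_force: 20.1
```

Request:
step_arm(increments=[[0.5,0,0,0,0],[0.5,0,0,0,0],[0.5,0,0,-0.04,0],[0.5,0,0,-0.04,0],[0.7,-0.023,-0.054,0,0]])

```text
time_s: 11.02
tcp_pos: [0.6516, -0.156, 0.2721]
ee_rot: [3.132, 0.0, 1.811]
wrist_force: [-0.6, -1.1, -0.4]
finger_gap: 0.564
gripper_force: 0.0
```

Request:
step_arm(increments=[[0.7,-0.023,-0.054,0,0],[0.9,0,0,0,0],[0.9,0,0,0,0],[0.9,0,0,0,0]])

```text
time_s: 11.52
tcp_pos: [0.601, -0.1935, 0.2689]
ee_rot: [3.141, -0.001, 1.804]
wrist_force: [-0.1, 0.6, 1.3]
finger_gap: 0.895
gripper_force: 0.0
```

Run:
```python
from h import *
import pickle
p=robot.camera_params("wrist");s=robot.get_state();w=robot.read_camera("wrist")
cv2.imwrite("pics/w3raw.png",w[...,::-1]);pickle.dump(p,open("w3.pkl","wb"))
print(s["time_s"],s["tcp_pos"],s["ee_rot"])
for z in(.103,.075): print(proj(p,[.591,-.148,z]))
go(.571,.087,.22,127)
```

```text
11.525 [ 0.60097195 -0.19347176  0.26893404] [ 3.14095036e+00 -1.34228561e-03  1.80444092e+00]
[317.5611478  138.33195266]
[317.48604483 136.87641795]
shift tool x,y,z [0.28   0.0359 0.0488] turn -0.412
```

Request:
step_arm(increments=[[0.9,0.056,0.007,0,0],[0.9,0.056,0.007,0,0],[0.9,0.056,0.007,0,0],[0.9,0.056,0.007,0,0],[0.9,0.056,0.007,0,0]])

```text
time_s: 12.2
tcp_pos: [0.5699, 0.0881, 0.2692]
ee_rot: [3.141, -0.0, 1.803]
wrist_force: [1.6, 0.6, 0.1]
finger_gap: 0.903
gripper_force: 0.0
```

Request:
step_arm(increments=[[0.9,0,0,0.02,-0.137],[0.9,0,0,0.02,-0.137],[0.9,0,0,0,-0.137],[0.9,0,0,0,0],[0.9,0,0,0,0]])

```text
time_s: 12.82
tcp_pos: [0.5702, 0.0854, 0.2294]
ee_rot: [3.141, 0.0, 2.211]
wrist_force: [0.7, -0.4, 0.7]
finger_gap: 0.901
gripper_force: 0.0
```

Run:
```python
from h import *
import pickle
p=robot.camera_params("wrist");s=robot.get_state();w=robot.read_camera("wrist")[...,::-1]
cv2.imwrite("pics/w4raw.png",w);pickle.dump(p,open("w4.pkl","wb"))
print(s["time_s"],s["tcp_pos"],s["ee_rot"])
a=cv2.imread("pics/w3raw.png")
b=[proj(p,X) for X in ([.565,.095,.002],[.515,.158,.03],[.46,.24,.03])];print(b)
A=cv2.resize(a[40:240,210:410],(600,600),interpolation=cv2.INTER_CUBIC)
u=int(min(max(np.mean([q[0] for q in b])-34,0),572))
B=cv2.resize(w[0:200,u:u+67],(200,600),interpolation=cv2.INTER_CUBIC)
print(u)
u=int(np.clip(np.mean([q[0] for q in b])-60,0,520));print(u)
cv2.imwrite("pics/m.png",np.hstack([cv2.resize(a[60:210,250:385],(360,400)),cv2.resize(w[0:210,u:u+125],(357,600))[:400] if 0 else cv2.resize(w[0:200,u:u+120],(240,400))]) if 0 else np.hstack([np.pad(cv2.resize(a[60:210,250:385],(405,450),interpolation=cv2.INTER_CUBIC),((0,150),(0,0),(0,0))),cv2.resize(w[0:200,u:u+130],(390,600),interpolation=cv2.INTER_CUBIC)]))
```

```text
12.825 [0.57022896 0.08544946 0.22941172] [3.14110073e+00 1.21358646e-04 2.21060963e+00]
[array([318.14330816, 162.9410419 ]), array([316.12061501,  97.28265226]), array([320.47276675,   1.34189765])]
284
258
```

View pics/m.png

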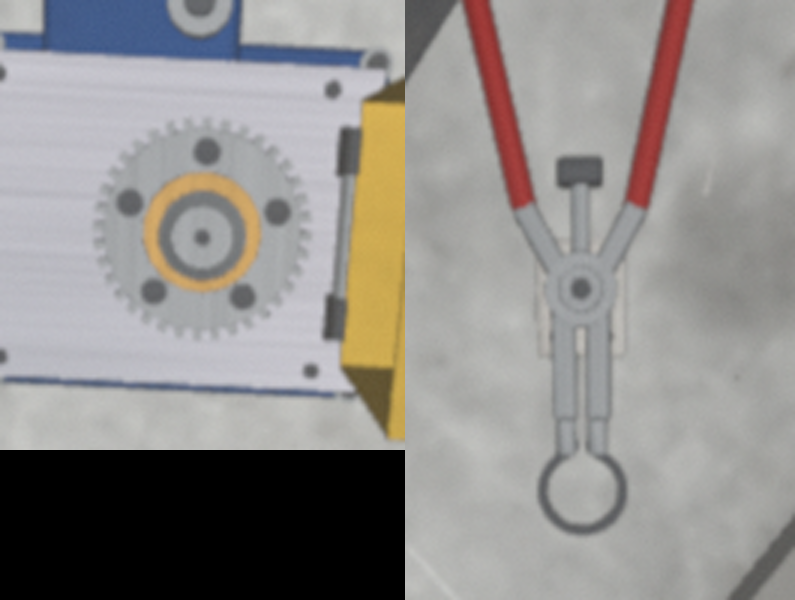

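Run:
```python
from h import *
import pickle
p=pickle.load(open("w3.pkl","rb"));print("stub",atz(p,(317.3,139),.103), "washer",atz(p,(317.3,60+231/3),.075))
p=pickle.load(open("w4.pkl","rb"))
for z in(.034,.038,.042): print("pivot",atz(p,(316.8,96.3),z))
r=atz(p,(317.2,163),.0015);print("ring",r)
for u,v in((122,205),(232,205)): print("grip front",atz(p,(258+u/3,v/3),.036))
v=np.array([np.cos(2.2106),np.sin(2.2106)]);print("grip pt from ring",r[:2]+v*120.5e-3, "pivot",r[:2]+v*74.5e-3)
for k in (0,1): go(.491,.191,.2,126.7)
```

```text
stub [ 0.59088901 -0.14876159  0.103     ] washer [ 0.59081991 -0.14818973  0.075     ]
pivot [0.51514842 0.15911589 0.034     ]
pivot [0.51531168 0.15889202 0.038     ]
pivot [0.51547494 0.15866814 0.042     ]
ring [0.5640947  0.09414188 0.0015    ]
grip front [0.48130278 0.17078793 0.036     ]
grip front [0.51410589 0.19515366 0.036     ]
grip pt from ring [0.49215163 0.19080855] pivot [0.51961538 0.15390675]
shift tool x,y,z [ 0.1321 -0.0004  0.0295] turn -0.0
shift tool x,y,z [ 0.1321 -0.0004  0.0295] turn -0.0
```

The left crop shows the stub's centre at (202,237), giving (0.591,-0.149). The right crop shows the pivot at (581,289), giving (0.515,0.159). The grips' fronts are 30 mm behind the pivot, as they should be. Next I'll descend on the grip point (0.488,0.196).

Request:
step_arm(increments=[[0.95,0.046,0,0,0],[0.95,0.046,0,0,0],[0.95,0.046,0,0,0],[0.95,0,0,0.05,0],[0.95,0,0,0.05,0]])

```text
time_s: 13.5
tcp_pos: [0.4879, 0.1971, 0.1293]
ee_rot: [3.138, 0.001, 2.213]
wrist_force: [0.4, 0.4, 0.5]
finger_gap: 0.949
gripper_force: 0.0
```

Request:
step_arm(increments=[[0.95,0,0,0.05,0],[0.95,0,0,0.04,0],[0.95,0,0,0.029,0],[0.95,0,0,0,0],[0.95,0,0,0,0]])

```text
time_s: 14.12
tcp_pos: [0.4883, 0.1959, 0.0114]
ee_rot: [3.14, 0.001, 2.211]
wrist_force: [-0.1, 0.8, 0.6]
finger_gap: 0.951
gripper_force: 0.0
```

Request:
step_arm(increments=[[0,0,0,0,0],[0,0,0,0,0],[0,0,0,0,0],[0,0,0,0,0],[0,0,0,0,0]], grip_force=45)

```text
time_s: 14.75
tcp_pos: [0.4867, 0.1963, 0.0104]
ee_rot: [-3.141, -0.001, 2.213]
wrist_force: [-0.9, 1.4, 0.7]
finger_gap: 0.466
gripper_force: 7.9
```

Request:
step_arm(increments=[[0,0,0,0,0],[0,0,0,0,0],[0,0,0,-0.01,0],[0,0,0,-0.03,0],[0,0,0,-0.05,0]])

```text
time_s: 15.38
tcp_pos: [0.4864, 0.1937, 0.1]
ee_rot: [-3.137, 0.0, 2.21]
wrist_force: [1.0, -0.4, -3.1]
finger_gap: 0.388
gripper_force: 45.0
```

Request:
step_arm(increments=[[0,0,0,-0.05,0],[0,0,0,-0.05,0],[0,0,0,0,0],[0,0,0,0,0]])

```text
time_s: 15.88
tcp_pos: [0.4865, 0.1944, 0.1996]
ee_rot: [-3.139, -0.0, 2.211]
wrist_force: [-1.6, 0.1, -2.9]
finger_gap: 0.39
gripper_force: 45.0
```

Request:
step_arm(increments=[[0,-0.02,-0.017,0,0],[0,-0.04,-0.033,0,0],[0,-0.04,-0.033,0,0],[0,-0.04,-0.033,0,0],[0,-0.04,-0.033,0,0]])

```text
time_s: 16.5
tcp_pos: [0.4737, -0.0397, 0.1983]
ee_rot: [-3.138, -0.003, 2.211]
wrist_force: [1.0, -0.2, -1.9]
finger_gap: 0.387
gripper_force: 45.0
```

Request:
step_arm(increments=[[0,-0.04,-0.033,0,0],[0,-0.029,-0.023,0,0],[0,0,0,0,-0.108],[0,0,0,0,-0.108],[0,0,0,0,-0.108]])

```text
time_s: 17.12
tcp_pos: [0.47, -0.1268, 0.198]
ee_rot: [-3.139, -0.005, 2.538]
wrist_force: [-0.6, -0.1, -2.7]
finger_gap: 0.388
gripper_force: 45.0
```

Request:
step_arm(increments=[[0,0,0,0,-0.108],[0,0,0,0,-0.108],[0,0,0,0,-0.108],[0,0,0,0,-0.108],[0,0,0,0,0]])

```text
time_s: 17.75
tcp_pos: [0.4703, -0.1268, 0.1984]
ee_rot: [-3.142, -0.005, 2.966]
wrist_force: [0.7, 0.7, -2.3]
finger_gap: 0.388
gripper_force: 45.0
```

Run:
```python
from h import *
s=robot.get_state();y=s["ee_rot"][2];t=s["tcp_pos"]
print(s["time_s"],t,s["ee_rot"],s["finger_gap"],"ring est",t[:2]-.1216*np.array([np.cos(y),np.sin(y)]))
go(.591+.1216*np.cos(y),-.1485+.1216*np.sin(y),.125,np.degrees(y))
```

```text
17.75 [ 0.4702873  -0.12676614  0.19840613] [-3.14156836 -0.00490452  2.96604834] 0.3877599971919147 ring est [ 0.5900185  -0.14800287]
shift tool x,y,z [-0.0011 -0.0003  0.0734] turn -0.0
```

Request:
step_arm(increments=[[0,-0.001,0,0.03,0],[0,0,0,0.03,0],[0,0,0,0.013,0],[0,0,0,0,0],[0,0,0,0,0]])

```text
time_s: 18.38
tcp_pos: [0.4736, -0.1271, 0.128]
ee_rot: [-3.141, 0.002, 2.967]
wrist_force: [0.5, 0.3, -1.9]
finger_gap: 0.387
gripper_force: 45.0
```

Run:
```python
from h import *
s=robot.get_state();print(s["time_s"],s["tcp_pos"],s["ee_rot"])
out=[]
for n in("side","scene"):
    p=robot.camera_params(n);im=robot.read_camera(n)[...,::-1]
    q=proj(p,[.585,-.1485,.105]);u,v=int(q[0])-25,int(q[1])-25
    for X in([.591,-.1485,.103],[.591,-.1485,.116],[.591,-.1485,.075]): print(n,(proj(p,X)-[u,v])*8)
    out.append(cv2.resize(im[v:v+50,u:u+50],(400,400),interpolation=cv2.INTER_CUBIC));print(u,v)
cv2.imwrite("pics/m2.png",np.hstack(out))
```

```text
18.375 [ 0.47358646 -0.12707622  0.12802964] [-3.14134832e+00  1.58774005e-03  2.96739537e+00]
side [219.07014517 202.45355571]
side [222.28843576 177.0557839 ]
side [212.31406984 255.77045027]
348 263
scene [190.28468279 204.20923248]
scene [192.09408368 176.16483413]
scene [186.43018432 263.95115639]
341 131
```

View pics/m2.png

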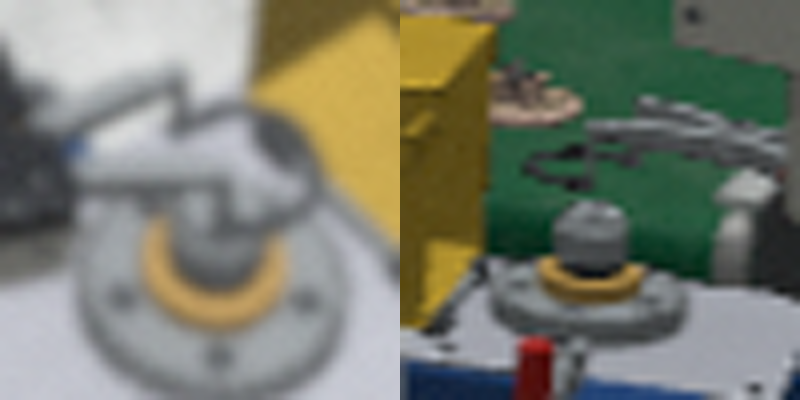

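Run:
```python
from h import *
h=np.array([.985,-.174,0]);l=np.array([.174,.985,0])
for n,o in(("side",(348,263)),("scene",(341,131))):
    p=robot.camera_params(n)
    for cx in(.591,.5933):
        c=np.array([cx,-.1482,.119])
        for m,X in(("ctr",c),("far",c+.027*h),("L",c+.02*l),("R",c-.02*l),("tipL",c-.018*h+.016*l),("tipR",c-.018*h-.016*l)): print(n,cx,m,np.round((proj(p,X)-o)*8))
s=robot.get_state();print(s["time_s"],s["tcp_pos"],s["ee_rot"],s["qd"].round(3))
```

```text
side 0.591 ctr [223. 170.]
side 0.591 far [304. 152.]
side 0.591 L [201. 121.]
side 0.591 R [245. 221.]
side 0.591 tipL [151. 143.]
side 0.591 tipR [185. 224.]
side 0.5933 ctr [229. 168.]
side 0.5933 far [310. 150.]
side 0.5933 L [207. 118.]
side 0.5933 R [252. 219.]
side 0.5933 tipL [157. 140.]
side 0.5933 tipR [192. 221.]
scene 0.591 ctr [192. 170.]
scene 0.591 far [141. 157.]
scene 0.591 L [167. 181.]
scene 0.591 R [217. 159.]
scene 0.591 tipL [207. 187.]
scene 0.591 tipR [247. 170.]
scene 0.5933 ctr [187. 169.]
scene 0.5933 far [136. 156.]
scene 0.5933 L [162. 180.]
scene 0.5933 R [212. 158.]
scene 0.5933 tipL [203. 187.]
scene 0.5933 tipR [242. 169.]
18.475 [ 0.47367515 -0.12704411  0.12829098] [-3.14142251e+00  2.22552038e-03  2.96752826e+00] [ 0.001 -0.001 -0.     0.005  0.001 -0.     0.   ]
```

The ring (side: far edge about (322,165); scene: about (125,165)) sits about 3–4 mm further forward than reckoned. That fits the pivot creeping forward as the handles closed. I'll move back about 6 mm and lower onto the cone gently.

Request:
step_arm(increments=[[0,0.0057,-0.0005,0,0],[0,0,0,0.008,0],[0,0,0,0.006,0],[0,0,0,0.004,0],[0,0,0,0,0]])

```text
time_s: 19.1
tcp_pos: [0.467, -0.1263, 0.1088]
ee_rot: [3.142, -0.001, 2.968]
wrist_force: [-0.3, 0.1, -1.5]
finger_gap: 0.392
gripper_force: 45.0
```

Request:
step_arm(increments=[[0,0,0,0.003,0],[0,0,0,0.003,0],[0,0,0,0,0]])

```text
time_s: 19.48
tcp_pos: [0.467, -0.1263, 0.1031]
ee_rot: [-3.142, -0.001, 2.968]
wrist_force: [-0.1, 0.1, -2.5]
finger_gap: 0.391
gripper_force: 45.0
```

Request:
step_arm(increments=[[0,0,0,0.003,0],[0,0,0,0.002,0],[0,0,0,0,0]])

```text
time_s: 19.85
tcp_pos: [0.467, -0.1263, 0.0981]
ee_rot: [-3.142, -0.0, 2.968]
wrist_force: [0.8, -0.9, -2.4]
finger_gap: 0.391
gripper_force: 45.0
```

Request:
step_arm(increments=[[0,-0.002,0,0,0],[0,0,0,0,0]])

```text
time_s: 20.1
tcp_pos: [0.4695, -0.1267, 0.0984]
ee_rot: [-3.142, 0.001, 2.968]
wrist_force: [-0.3, -1.1, -1.6]
finger_gap: 0.386
gripper_force: 45.0
```

Request:
step_arm(increments=[[0,0.004,0,0,0],[0,0,0,0,0]])

```text
time_s: 20.35
tcp_pos: [0.4646, -0.1259, 0.0983]
ee_rot: [-3.142, -0.001, 2.968]
wrist_force: [-1.0, -0.5, -1.8]
finger_gap: 0.394
gripper_force: 45.0
```

Request:
step_arm(increments=[[0,0.002,0,0,0],[0,0,0,0,0]])

```text
time_s: 20.6
tcp_pos: [0.4641, -0.1258, 0.0986]
ee_rot: [-3.141, 0.002, 2.968]
wrist_force: [1.9, -0.0, -2.6]
finger_gap: 0.39
gripper_force: 45.0
```

Request:
step_arm(increments=[[0,-0.006,0,0,0],[0,-0.002,0,0,0],[0,0,0,0,0]])

```text
time_s: 20.98
tcp_pos: [0.4711, -0.127, 0.0982]
ee_rot: [-3.142, -0.001, 2.968]
wrist_force: [-0.6, -0.6, -2.3]
finger_gap: 0.391
gripper_force: 45.0
```

Request:
step_arm(increments=[[0,0.004,0.003,0,0],[0,0,0,0,0]])

```text
time_s: 21.22
tcp_pos: [0.4671, -0.123, 0.0983]
ee_rot: [3.141, -0.001, 2.968]
wrist_force: [-0.3, 0.1, -2.7]
finger_gap: 0.392
gripper_force: 45.0
```

Request:
step_arm(increments=[[0,0,-0.006,0,0],[0,0,0,0,0]])

```text
time_s: 21.48
tcp_pos: [0.4665, -0.1301, 0.0984]
ee_rot: [-3.141, -0.0, 2.967]
wrist_force: [-0.7, 0.0, -1.8]
finger_gap: 0.39
gripper_force: 45.0
```

Request:
step_arm(increments=[[0,0,0.003,0,0],[0,0,0,0,0]])

```text
time_s: 21.72
tcp_pos: [0.4673, -0.1258, 0.0983]
ee_rot: [3.141, -0.0, 2.969]
wrist_force: [-0.6, 0.3, -2.5]
finger_gap: 0.39
gripper_force: 45.0
```

Run:
```python
from h import *
s=robot.get_state();print(s["time_s"],s["tcp_pos"],s["ee_rot"])
out=[]
for n,(u,v) in(("side",(348,263)),("scene",(341,131))):
    im=robot.read_camera(n)[...,::-1];cv2.imwrite(f"pics/{n}5.png",im)
    out.append(cv2.resize(im[v:v+50,u:u+50],(400,400),interpolation=cv2.INTER_CUBIC))
cv2.imwrite("pics/m3.png",np.hstack(out))
```

```text
21.725 [ 0.46730816 -0.12581615  0.09829804] [ 3.14126369e+00 -7.92286318e-05  2.96861895e+00]
```

View pics/m3.png

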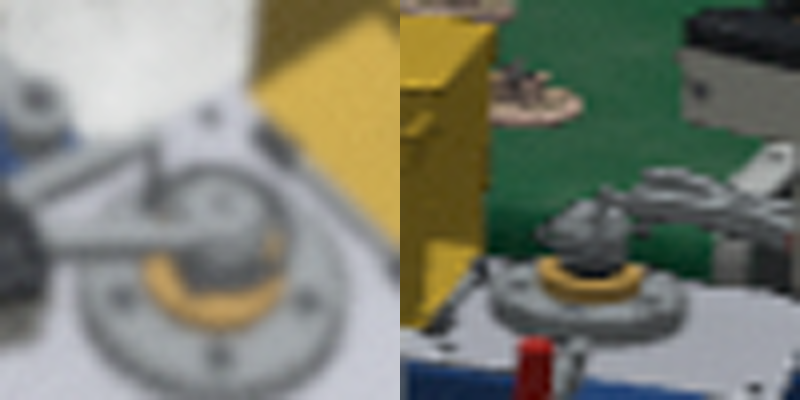

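The ring now surrounds the stub in both views: the stub's top shows inside it at (220,200), and the ring's right edge is at (290,215). I'll lower it to the washer in small steps.

Request:
step_arm(increments=[[0,-0.0007,0,0.002,0],[0,0,0,0.003,0],[0,0,0,0.003,0],[0,0,0,0.002,0],[0,0,0,0,0]])

```text
time_s: 22.45
tcp_pos: [0.4677, -0.1264, 0.0881]
ee_rot: [-3.142, -0.001, 2.968]
wrist_force: [0.3, 0.4, -2.1]
finger_gap: 0.389
gripper_force: 45.0
```

Request:
step_arm(increments=[[0,0,0,0.001,0],[0,0,0,0,0]])

```text
time_s: 22.7
tcp_pos: [0.4678, -0.1265, 0.0873]
ee_rot: [-3.142, -0.0, 2.968]
wrist_force: [-1.3, -0.0, -2.3]
finger_gap: 0.389
gripper_force: 45.0
```

Request:
step_arm(increments=[[0,0,0,0.001,0],[0,0,0,0,0]])

```text
time_s: 22.95
tcp_pos: [0.4678, -0.1264, 0.0863]
ee_rot: [-3.142, -0.0, 2.968]
wrist_force: [0.0, -0.9, -2.8]
finger_gap: 0.392
gripper_force: 45.0
```

Request:
step_arm(increments=[[0,0,0,0.001,0],[0,0,0,0,0]])

```text
time_s: 23.2
tcp_pos: [0.4678, -0.1265, 0.0852]
ee_rot: [-3.142, -0.0, 2.968]
wrist_force: [0.5, -0.4, -1.0]
finger_gap: 0.391
gripper_force: 45.0
```

Request:
step_arm(increments=[[0,0,0,0.001,0],[0,0,0,0,0]])

```text
time_s: 23.45
tcp_pos: [0.4679, -0.1265, 0.0843]
ee_rot: [-3.142, 0.0, 2.968]
wrist_force: [-0.1, 0.2, -1.6]
finger_gap: 0.393
gripper_force: 45.0
```

Request:
step_arm(increments=[[0,0,0,0.001,0],[0,0,0,0,0],[0,0,0,0,0]])

```text
time_s: 23.82
tcp_pos: [0.4678, -0.1265, 0.0834]
ee_rot: [-3.142, -0.0, 2.968]
wrist_force: [-1.5, 0.5, 0.1]
finger_gap: 0.389
gripper_force: 45.0
```

Request:
step_arm(increments=[[0,0,0,-0.0008,0],[0,0,0,0,0],[0,0,0,0,0]])

```text
time_s: 24.2
tcp_pos: [0.4679, -0.1265, 0.0841]
ee_rot: [-3.142, 0.0, 2.968]
wrist_force: [-0.7, -0.5, -1.3]
finger_gap: 0.391
gripper_force: 45.0
```

```bash
python3 -c "
from plant import robot
print(robot.hand_in())"
```

```text
the job is handed in; nothing more can be done
None
```

I handed the job in at about 24 s with the ring spread round the groove, resting lightly on the washer, and the pliers still squeezed at 45 N. The latch is out about 1.5 rad and the hood is up at about 1.55 rad. I kept the arm clear of the other things on the bench but did not re-check their positions, and the hand-in gave no verdict.

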